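Clip a sealed controller case shut in cross order

ROBOT

A 6-joint arm with a two-finger parallel gripper is mounted at the origin on the work surface. World frame = base frame: x ahead of the robot, y to its left, z up, the work surface at z = 0. Lengths are in mm, angles in rad, forces in N, time in s.
With the tool pointing down it reaches from about 350 to 975 mm from the base axis. Payload 7.1 kg.
Tool frame: the origin (TCP) lies on the front face of the gripper's body, between the roots of the fingers; the fingertips stand 80 mm ahead of it and the grasp point (between the pads) lies 61 mm ahead of it (env.tips_ahead is the distance from the TCP to the fingertips, in mm); z points along the fingers, y is the direction in which the jaws open and shut (so a half turn about z gives the same grasp; the last joint's range is limited). The gripper opens to 88 mm and grips with 3 to 60 N. Pads are 20 mm wide; open, the fingers measure 115 mm over their backs; the gripper's body (75 mm by 178 mm) begins 61 mm behind the grasp point.
Start: joints at [1.325, 0.423, 1.63, -0, 1.089, -0.019], TCP at [140.507, 608.985, 302.675] pointing down, gripper open.
Joint ranges: [-3, 3], [-0.9, 2.11], [0.09, 2.58], [-1.31, 4.45], [0.11, 2.69], [-2.54, 2.54]. Speed limits (rad/s): [2.39, 2.39, 3.01, 3.14, 3.14, 3.14].

INTERFACE

Orientations are given as a unit quaternion [x, y, z, w].
In Python, from station import env, set_gripper, viewer, workorder gives the robot as it stands. Calls block until the motion is done:
- env.reach(position, orientation): joint-space move of the TCP to a pose.
- env.move_l(position, rot=None, rate=150, f_stop=None): straight line of the TCP; rot=None keeps the orientation; rate is the mean speed in mm/s. With f_stop (N) it stops when the force on the tool has changed by that much, and returns True; else False.
- env.move_joints(angles): joint-space move.
- set_gripper(opening): finger opening in mm; the grip force is fixed at half the most; returns when the fingers have stopped.
- env.hold(seconds).
- env.ik(position, orientation): joint angles nearest the present ones, or None.
- env.read_state(): the state.
- viewer.camera(name): name is "scene" or "top" or "wrist"; returns the picture (384x512x3 uint8, blue, green, red); there is no depth.
- viewer.camera_params(name): a dict with "fx", "fy", "cx", "cy" (pixels), "pose" (4x4, takes a point from camera to world coordinates); the wrist camera has in their place "tool_from_camera" (4x4, takes a point from camera to tool coordinates, whose origin is the TCP and whose axes are the flange's). Camera axes: x right, y up, looking along -z (the intrinsics and any distortion apply to the point x, -y, -z); pixel columns grow to the right and rows downward; lengths in mm; the calibration is good to about 2 mm. The wrist camera is an equidistant fisheye: a pixel r from the principal point sees the ray r / f radians off the axis. A picture is of the moment at which its call begins: read the wrist's pose just before it. camera_params takes no time and is no camera call.
A pose or a line that the arm cannot do raises env.IKError and nothing moves.
- workorder.sign_off(): hands the job in, once; it reports no verdict.
The state is a dict: "time_s": time; "qpos": joint angles; "dq": joint speeds; "tau": joint torques, N m; "tool_pos": TCP position; "orientation": TCP orientation; "force": force on the tool from outside, world axes, zero at the start; "wrist_torque": the same for the moment, N m; "width": finger opening in mm.
Only numpy, scipy, OpenCV 4.12 (cv2) and the standard library are available. Lean on these libraries where they do the work, as an engineer would, in place of code of your own. Each camera call takes 0.05 s, during which the arm holds its last target.

TASK

Close up the controller case: push its lid down fully home, then snap the four lid clips down over the rim, first the clip beside the round vent plug, second the one diagonally opposite it, then the remaining two in either order. Each clip must end fully home, and the plastic cracks easily, so never push on the case, lid or clips with more than 25 N. Do not shove aside the small things lying round the case.

Things in the scene. Friction and masses are not known exactly. Their poses are not given: they have to be found in the camera images.
- case: Base plate of the controller case, steel, 210 x 150 x 8 mm, bolted to the bench. Origin at the centre of its underside, z up, x along the long side; any yaw. On it stands the grey tub, 176 x 116, with the white lid, four black clips near its corners, two cable glands on its -x end. Levelling studs lift the tub straight up by L = 0 to 20 mm, fixed but not measured: find L by feel or sight.
- lid (a joint): Height of the lid above fully home (m), up to 0.012; it starts proud. White plate 176 x 116 x 6 mm; only slides straight up and down. The seal drags: a steady push of about 7 N moves it down, it stays where left, hard stop at home (0). Press the raised panel in its middle (44 along x by 60 along y): its top is 80 mm + L + this value above the bench. A round brass vent plug, 16 across, at x 75, y 42.
- clip_1 (a joint): Angle (rad) of the clip at the (+x, +y) corner, beside the vent plug: 0 = home, level; it rises to 1.0. Black arm 48 long, 24 wide, 5 thick, pointing out over the long edge; hinge on the lid at |x| 50, |y| 22, z 79 mm + L. Press it near |y| 58 (top at 81.5 mm + L when home). From about 0.2 its hook rides over a bead: push peaks near 11 N, drops by 0.06, then it pulls to a hard stop. Lid must be home.
- clip_2 (a joint): Angle (rad) of the clip at the (-x, +y) corner: 0 = home, level; it rises to 1.0. Black arm 48 long, 24 wide, 5 thick, pointing out over the long edge; hinge on the lid at |x| 50, |y| 22, z 79 mm + L. Press it near |y| 58 (top at 81.5 mm + L when home). From about 0.2 its hook rides over a bead: push peaks near 11 N, drops by 0.06, then it pulls to a hard stop. Lid must be home.
- clip_3 (a joint): Angle (rad) of the clip at the (-x, -y) corner, opposite the plug: 0 = home, level; it rises to 1.0. Black arm 48 long, 24 wide, 5 thick, pointing out over the long edge; hinge on the lid at |x| 50, |y| 22, z 79 mm + L. Press it near |y| 58 (top at 81.5 mm + L when home). From about 0.2 its hook rides over a bead: push peaks near 11 N, drops by 0.06, then it pulls to a hard stop. Lid must be home.
- clip_4 (a joint): Angle (rad) of the clip at the (+x, -y) corner: 0 = home, level; it rises to 1.0. Black arm 48 long, 24 wide, 5 thick, pointing out over the long edge; hinge on the lid at |x| 50, |y| 22, z 79 mm + L. Press it near |y| 58 (top at 81.5 mm + L when home). From about 0.2 its hook rides over a bead: push peaks near 11 N, drops by 0.06, then it pulls to a hard stop. Lid must be home.
- screwdriver: Bystander, loose, to be left alone: screwdriver, 160 long, lying (mm). Origin at the middle of its underside.
- gear_motor: Bystander, loose, to be left alone: small yellow gear motor, about 65 x 24 x 22, lying (mm). Origin at the middle of its underside.
- heat_sink: Bystander, loose, to be left alone: finned aluminium heat sink, 40 x 40 x 24 (mm). Origin at the middle of its underside.
- tape_roll: Bystander, loose, to be left alone: roll of tape lying flat, 64 across, 18 high (mm). Origin at the middle of its underside.

How it is judged:
By the outcome, as a careful person would: the job done as asked, in the order asked, and still so for the second after the job is handed in, with the robot touching nothing.
It also fails if it takes over 58 s, if anything falls off the work surface, if the arm or the gripper's body presses on something with over 40 N, if the wrist force passes 120 N, or if a joint passes its speed limit or range.

## Working session

There is one attempt and no reset: what is moved stays moved. The work goes in short steps, each a Python script; the robot and the scene stay as the last script left them, time stands still between calls to the robot, and variables do not carry over. Pictures are saved under pics/ and viewed, and the job is handed in when it is done.

```bash
ls; mkdir -p pics; python3 - <<'E'
from station import env, set_gripper, viewer, workorder
import cv2
s=env.read_state();print(s)
for n in("scene","top","wrist"):
    cv2.imwrite(f"pics/a_{n}.png",viewer.camera(n)); print(n,viewer.camera_params(n))
E
```

```text
pics
{'time_s': 0.0, 'qpos': array([ 1.32500670e+00,  4.23833193e-01,  1.63063834e+00, -2.43999404e-05,
        1.08860370e+00, -1.90095654e-02]), 'dq': array([-0.00066174, -0.00072449, -0.00140759,  0.00046267,  0.00039511,
       -0.00130431]), 'tau': array([ 1.20766625e-03, -5.44623685e+01, -2.73671722e+01,  6.44246070e-02,
        2.26388482e-02, -1.23267059e-04]), 'tool_pos': array([140.41147719, 608.6023384 , 301.92667764]), 'orientation': array([ 1.13141543e-01,  9.93578604e-01, -7.36229006e-04, -8.71498849e-05]), 'force': array([ 0.06534068, -0.16559294, -0.69016356]), 'wrist_torque': array([-0.01274497,  0.00356326, -0.00082506]), 'width': 87.79814451907832}
scene {'fx': 363.1941265006383, 'fy': 363.1941265006383, 'cx': 256.6656577188447, 'cy': 188.5582656718885, 'pose': array([[-3.82072052e-01, -7.83535606e-01,  4.89992756e-01,
         9.22155330e+02],
       [ 9.24117436e-01, -3.20907409e-01,  2.07425645e-01,
         1.89090348e+02],
       [-5.28307295e-03,  5.32062391e-01,  8.46688668e-01,
         6.86816467e+02],
       [ 0.00000000e+00,  0.00000000e+00,  0.00000000e
[... 258 characters left out ...]
1.74526364e-02,  1.03821389e-02,
         5.08499551e+01],
       [ 8.25589506e-03,  1.17766933e-01,  9.93006943e-01,
         8.65148724e+02],
       [ 0.00000000e+00,  0.00000000e+00,  0.00000000e+00,
         1.00000000e+00]])}
wrist {'fx': 297.3186396354542, 'fy': 297.3186396354542, 'cx': 253.8187711791102, 'cy': 190.78487499469875, 'tool_from_camera': array([[-5.32237491e-04,  9.54931165e-01,  2.96826864e-01,
         8.21706332e+01],
       [ 9.99999848e-01,  4.66167512e-04,  2.93368074e-04,
         8.44211516e-01],
       [ 1.41775276e-04,  2.96826975e-01, -9.54931268e-01,
        -8.16385286e+01],
       [ 0.00000000e+00,  0.00000000e+00,  0.00000000e+00,
         1.00000000e+00]])}
```

View pics/a_top.png

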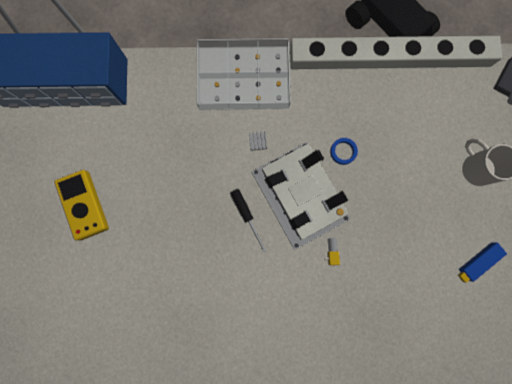

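View pics/a_scene.png

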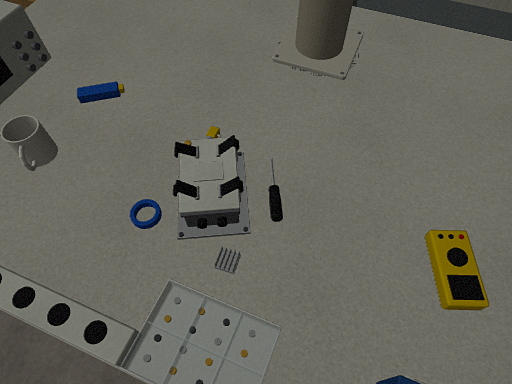

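View pics/a_wrist.png

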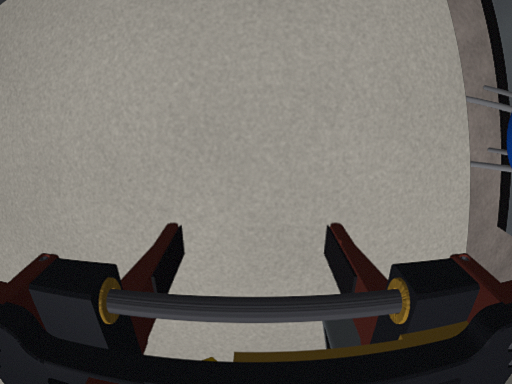

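The top view shows the case at about (300,195), with the brass plug at (340,212) on its lower right. The heat sink is at (258,140), the tape at (344,151), the motor at (333,252) and the screwdriver at (247,218). I'll enlarge this region.

```bash
python3 - <<'E'
import cv2
a=cv2.imread("pics/a_top.png")[120:270,215:375];cv2.imwrite("pics/b_top.png",cv2.resize(a,None,fx=4,fy=4,interpolation=cv2.INTER_CUBIC))
a=cv2.imread("pics/a_scene.png")[115:280,120:300];cv2.imwrite("pics/b_scene.png",cv2.resize(a,None,fx=3.6,fy=3.6,interpolation=cv2.INTER_CUBIC))
E
```

```text
(no output)
```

View pics/b_top.png

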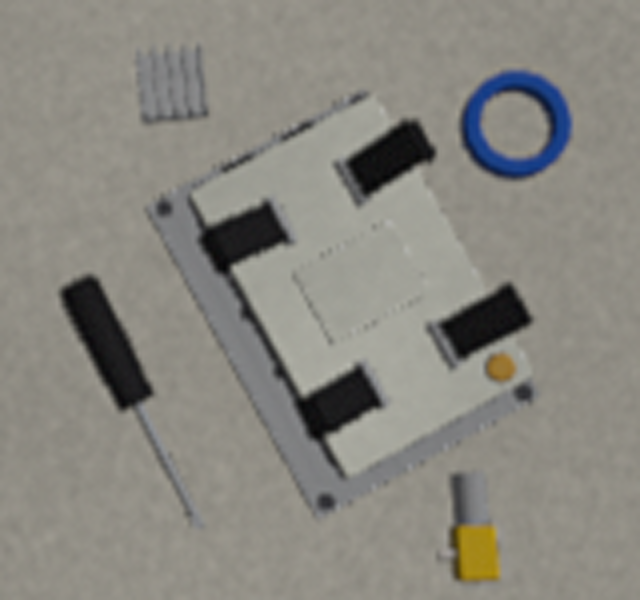

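View pics/b_scene.png

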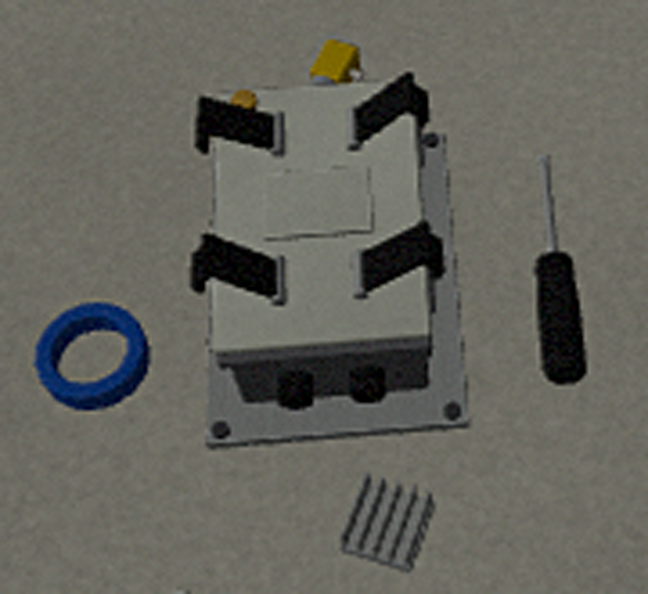

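```bash
cat > h.py <<'E'
import numpy as np
from scipy.optimize import least_squares
from station import env,viewer
def crop(u,v,x0,y0,f): return np.array([x0+(u+.5)/f-.5, y0+(v+.5)/f-.5])
T=lambda u,v:crop(u,v,215,120,4.); S=lambda u,v:crop(u,v,120,115,3.6)
P={n:viewer.camera_params(n) for n in("top","scene")}
def ray(n,p):
    c=P[n];d=np.array([(p[0]-c['cx'])/c['fx'],-(p[1]-c['cy'])/c['fy'],-1.])
    return c['pose'][:3,3],c['pose'][:3,:3]@d
def plane(n,p,z):
    o,d=ray(n,p);return (o+d*(z-o[2])/d[2])
def two(pt,ps):
    o1,d1=ray("top",pt);o2,d2=ray("scene",ps)
    s=np.linalg.lstsq(np.c_[d1,-d2],o2-o1,rcond=None)[0]
    a,b=o1+s[0]*d1,o2+s[1]*d2
    return (a+b)/2,np.linalg.norm(a-b)
E
python3 - <<'E'
from h import *
np.set_printoptions(precision=2,suppress=True)
C=[("top",T(148,208),(-105,-75)),("top",T(318,516),(105,-75)),("top",T(533,395),(105,75)),
("scene",S(207,446),(-105,75)),("scene",S(468,426),(-105,-75)),("scene",S(443,135),(105,-75))]
W=np.array([plane(n,p,8)[:2] for n,p,_ in C]);M=np.array([c for *_,c in C],float)
print(W)
def f(q): 
    c,s=np.cos(q[2]),np.sin(q[2]);return M@np.array([[c,s],[-s,c]])+q[:2]-W
for k in(slice(0,3),slice(3,6),slice(0,6)):
    r=least_squares(lambda q:f(q)[k].ravel(),[480,-50,-2.6]);print(r.x);
q=r.x;print(f(q))
R=np.array([[np.cos(q[2]),-np.sin(q[2])],[np.sin(q[2]),np.cos(q[2])]])
for nm,a,b in[("plug 75,42",T(500,366),S(243,99)),
 ("panel -22,30",T(388,222),S(267,241)),("panel -22,-30",T(293,275),S(373,232)),("panel 22,-30",T(333,342),S(370,166)),("panel 22,30",T(424,297),S(268,176)),
 ("lid -88,-58",T(192,190),S(431,346)),("lid 88,-58",T(345,476),(0,0)),
 ("hinge1 50,20",T(441,345),S(279,150)),("hinge2",T(350,180),S(281,300))]:
    if b[0]==0: continue
    p,e=two(a,b);print(nm,p,e,"case",R.T@(p[:2]-q[:2]))
E
```

```text
[[ 628.43   48.18]
 [ 446.49  -46.69]
 [ 513.97 -174.32]
 [ 701.58  -81.05]
 [ 634.16   50.55]
 [ 448.12  -46.4 ]]
[572.21 -63.67  -2.66]
[575.17 -64.    -2.66]
[573.63 -63.82  -2.66]
[[ 3.89  2.91]
 [-0.59  1.13]
 [ 0.97 -4.41]
 [-0.22 -1.02]
 [-1.83  0.54]
 [-2.23  0.84]]
plug 75,42 [ 525.5  -136.54   90.35] 1.1880074955750555 case [76.2 42.4]
panel -22,30 [604.73 -80.96  82.57] 0.15322799079696287 case [-19.72  29.53]
panel -22,-30 [576.89 -29.09  82.32] 0.6172707241821321 case [-18.88 -29.34]
panel 22,-30 [539.79 -48.4   87.57] 0.11010997453068591 case [ 22.94 -29.26]
panel 22,30 [ 564.27 -100.2    81.79] 2.826742562703242 case [25.06 27.99]
lid -88,-58 [625.76  25.42  71.47] 2.795055509973091 case [-87.35 -55.24]
hinge1 50,20 [ 538.77 -109.42   70.85] 0.5808308773201089 case [51.94 24.44]
hinge2 [630.17 -62.04  70.63] 1.7190019477254352 case [-51.01  24.45]
```

The base corners and the panel agree to about 2 mm, and the plug comes out at (76,42), so the case axes are right. The panel top is at about z = 83. Next I'll press the lid.

```bash
cat >> h.py <<'E'
from scipy.spatial.transform import Rotation as Ro
Q=np.array([572.9,-64.2,-2.66]); TIP=env.tips_ahead
def W(x,y,z):
    c,s=np.cos(Q[2]),np.sin(Q[2]);return [Q[0]+c*x-s*y,Q[1]+s*x+c*y,z+TIP]
def ori(phi):
    y=np.array([np.cos(phi),np.sin(phi),0]);z=np.array([0,0,-1.]);x=np.cross(y,z)
    return Ro.from_matrix(np.c_[x,y,z]).as_quat()
def st(m=""):
    s=env.read_state();print(m,"t%.2f"%s['time_s'],"tip",np.round(s['tool_pos']-[0,0,TIP],2),"F",np.round(s['force'],1),flush=True);return s
E
python3 - <<'E'
from h import *
from station import set_gripper
print(TIP)
for k in(0,np.pi): print(env.ik(W(0,0,130),ori(Q[2]+k)))
b=min((0,np.pi),key=lambda k:abs(env.ik(W(0,0,130),ori(Q[2]+k))[5]))
o=ori(Q[2]+b);print(b)
set_gripper(0);s=st("closed");print(s['width'])
env.reach(W(0,0,130),o);st("above")
r=env.move_l(W(0,0,112),rate=60);st()
r=env.move_l(W(0,0,72),rate=15,f_stop=4);st(f"touch {r}")
E
```

```text
80.0
[-1.32239638e-01  4.75071877e-01  1.80148233e+00 -4.44089210e-16
  8.65038442e-01  2.52776036e+00]
[-1.32239638e-01  4.75071877e-01  1.80148233e+00 -4.44089210e-16
  8.65038442e-01 -6.13832291e-01]
3.141592653589793
closed t1.49 tip [140.53 608.98 222.69] F [ 0.2  0.4 -0.8]
0.3753761938931226
above t4.33 tip [573.04 -63.51 130.07] F [ 0.1 -0.1  0.6]
 t4.78 tip [572.6  -64.07 111.33] F [-0.1 -0.1  0.1]
touch True t6.34 tip [572.88 -64.21  87.87] F [ 0.4 -0.7  0.9]
```

```bash
python3 - <<'E'
from h import *
z=st()['tool_pos'][2]-TIP
r=env.move_l(W(0,0,z-14),rate=8,f_stop=13);st(f"push {r}")
env.hold(.1);st()
E
```

```text
t6.34 tip [572.88 -64.21  87.87] F [ 0.4 -0.7  0.9]
push True t7.34 tip [572.93 -64.21  80.74] F [-0.7  0.5  6.2]
 t7.44 tip [572.92 -64.22  80.74] F [-1.1 -0.3  5.8]
```

```bash
python3 - <<'E'
from h import *
z=st()['tool_pos'][2]-TIP
r=env.move_l(W(0,0,z-3),rate=4,f_stop=8);st(f"push {r}")
import cv2
env.hold(.05);st()
E
```

```text
t7.44 tip [572.92 -64.22  80.74] F [-1.1 -0.3  5.8]
push True t7.80 tip [572.9  -64.19  80.72] F [-0.9  0.4  5.4]
 t7.85 tip [572.91 -64.21  80.75] F [-0.2 -0.   4.8]
```

The lid is at a hard stop, with the tip at z 80.7, so L ≈ 0.7 mm. Next is clip 1.

```bash
cat >> h.py <<'E'
def clip(sx,sy):
    x,y=sx*47.5,sy*57
    p=env.read_state()['tool_pos'];
    env.move_l([p[0],p[1],142+TIP],rate=150)
    env.move_l(W(x,y,142),rate=150);st("over")
    r=env.move_l(W(x,y,96),rate=45,f_stop=12);st(f"mid {r}")
    for i in range(3):
        r=env.move_l(W(x,y,77),rate=9,f_stop=13.5);s=st(f"press {r}")
        if s['tool_pos'][2]-TIP<83.2: break
    z=s['tool_pos'][2]-TIP
    r=env.move_l(W(x,y,z-3),rate=4,f_stop=9);st(f"again {r}")
E
python3 - <<'E'
from h import *
clip(1,1)
E
```

```text
over t9.05 tip [ 556.99 -136.6   141.47] F [-0.4 -0.3  0.3]
mid False t10.22 tip [ 557.29 -136.74   96.22] F [-0.1  1.1  0.6]
press True t11.76 tip [ 557.82 -137.25   81.65] F [-1.3 -0.3  5.7]
again True t12.14 tip [ 557.8  -137.21   81.67] F [-0.7 -0.3  6.8]
```

```bash
python3 - <<'E'
from h import *
import cv2
p=env.read_state()['tool_pos']
env.move_l([p[0],p[1],230],rate=200)
env.move_l(W(-60,-150,190),rate=300)
st()
for n in("scene","top","wrist"): cv2.imwrite(f"pics/c_{n}.png",viewer.camera(n))
a=cv2.imread("pics/c_scene.png")[115:280,120:300];cv2.imwrite("pics/c_scene.png",cv2.resize(a,None,fx=3.6,fy=3.6,interpolation=cv2.INTER_CUBIC))
E
```

```text
t13.57 tip [556.11  95.75 188.98] F [0.  0.  0.1]
```

View pics/c_scene.png

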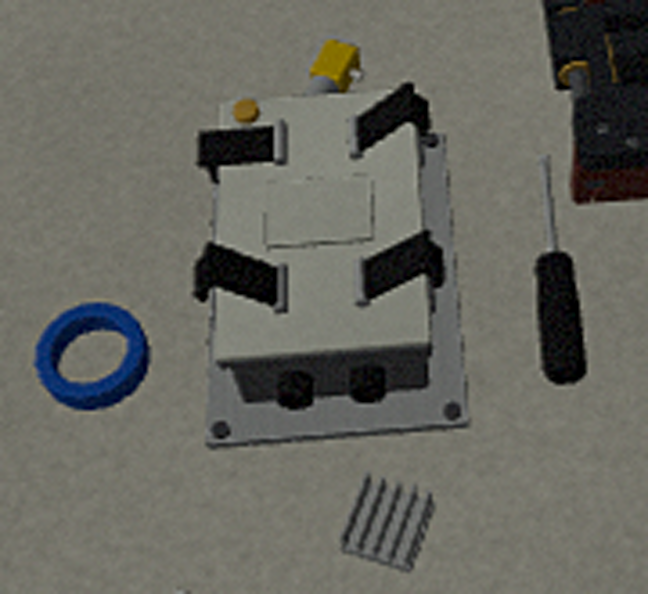

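View pics/c_wrist.png

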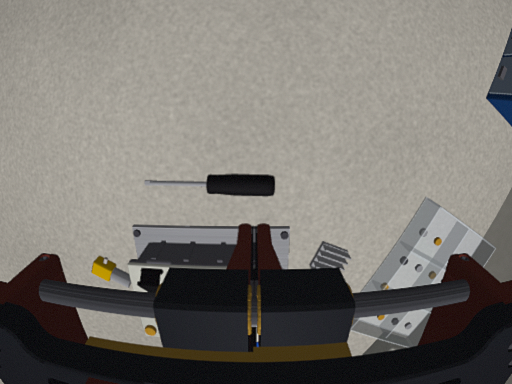

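Clip 1 at (240,148) is level, and the other three are still up. It stopped 0.6 mm lower than I expected, so I'll press the lid again to check that it is really home.

```bash
python3 - <<'E'
from h import *
env.move_l(W(0,0,142),rate=300)
env.move_l(W(0,0,88),rate=80);st()
r=env.move_l(W(0,0,76),rate=8,f_stop=15);st(f"push {r}")
for i in range(3):
    z=env.read_state()['tool_pos'][2]-TIP
    r=env.move_l(W(0,0,z-2),rate=3,f_stop=10);st(f"push {r}")
E
```

```text
t15.26 tip [573.11 -64.27  88.06] F [-0.4 -0.9 -0.3]
push True t16.23 tip [572.9  -64.19  80.69] F [-0.1 -0.1  5.8]
push True t16.57 tip [572.95 -64.22  80.71] F [-1.6  0.5  4.9]
push True t16.90 tip [572.98 -64.23  80.7 ] F [-0.9  0.5  5.9]
push True t17.23 tip [572.99 -64.21  80.67] F [-0.7 -0.2  5.8]
```

The lid repeats at 80.7, so it is home. On to clip 3, then clips 2 and 4.

```bash
python3 - <<'E'
from h import *
clip(-1,-1)
E
```

```text
over t18.43 tip [588.22   8.25 141.35] F [ 0.2  0.7 -0.3]
mid False t19.61 tip [588.8    8.29  96.27] F [ 0.1 -0.5  0. ]
press True t21.11 tip [588.76   8.59  81.72] F [-0.9  0.6  5.4]
again True t21.47 tip [588.75   8.54  81.7 ] F [-1.2  0.5  5.7]
```

```bash
python3 - <<'E'
from h import *
clip(-1,1); clip(1,-1)
import cv2
p=env.read_state()['tool_pos']
env.move_l([p[0],p[1],230],rate=200)
env.move_l(W(0,-190,200),rate=300);st()
for n in("scene","top"):
    a=viewer.camera(n); a=a[115:280,120:300] if n=="scene" else a[120:270,215:375]
    cv2.imwrite(f"pics/d_{n}.png",cv2.resize(a,None,fx=3.6,fy=3.6,interpolation=cv2.INTER_CUBIC))
E
```

```text
over t22.93 tip [640.91 -92.2  141.66] F [-0.9 -0.7 -0.8]
mid False t24.11 tip [641.46 -92.66  96.19] F [ 0.4  0.5 -0.2]
press True t25.66 tip [642.02 -93.23  81.62] F [-1.4  0.9  6. ]
again True t26.06 tip [642.   -93.18  81.64] F [-0.8  0.7  6.1]
over t27.76 tip [505.25 -35.9  142.09] F [ 0.6 -0.5  0.5]
mid False t28.93 tip [504.63 -35.72  96.23] F [ 0.8 -0.2 -0.3]
press True t30.01 tip [504.19 -35.07  88.26] F [-0.8  2.1  5.6]
press True t30.83 tip [504.34 -35.33  81.47] F [-1.5  0.8  7.9]
again True t31.17 tip [504.34 -35.33  81.51] F [-2.2 -0.6  8.1]
 t32.31 tip [484.3  103.86 198.69] F [ 0.6 -0.6 -0.4]
```

View pics/d_scene.png

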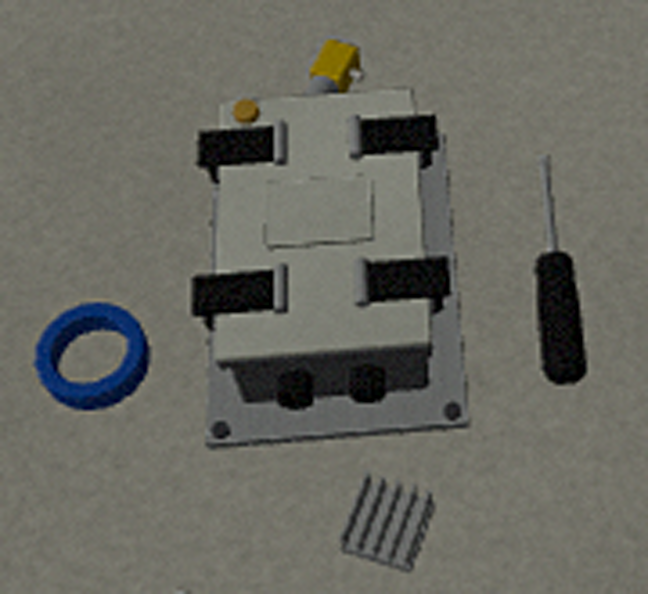

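View pics/d_top.png

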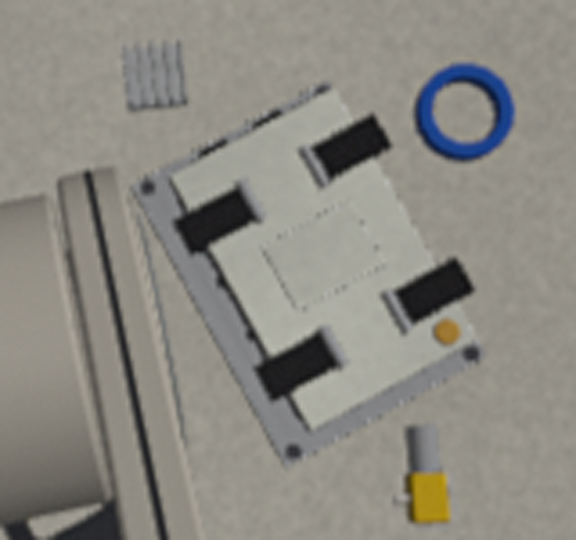

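All four clips are level in the scene view: (240,148), (398,135), (235,292) and (405,280). The screwdriver, motor, heat sink and tape look unmoved, and the arm is clear of everything. I'll hand the job in.

```bash
python3 - <<'E'
from h import *
from station import workorder
print(workorder.sign_off());st()
E
```

```text
the job is handed in; nothing more can be done
None
the job is handed in; nothing more can be done
```

The case is closed: I pushed the lid home and snapped the clips down in the order 1 (beside the vent plug), 3, 2, 4. I handed the job in shortly after 32.3 s on the robot's clock, with the gripper clear of everything.

**Lid:** The tip stopped at z 80.7 mm on the first push and on every re-press after clip 1, so the lid is at its hard stop. That puts L at about 0.7 mm.

**Clips:** All four stopped hard at tip z 81.5–81.7 mm and did not move on a second push. The last pictures show them level.

**Force:** Press moves were set to stop at a force change of 15 N or less. The actual peaks were not recorded; readings taken after each stop were about 8 N or less.

**Loose parts:** The screwdriver, motor, heat sink and tape look unmoved in the last pictures.

**Checks that disagreed:**
- **Clip height:** The clips stopped about 0.6 mm lower than the 82.2 mm predicted from the lid height. The lid re-press showed it was not proud, so I put this down to slight flex or tilt of the tool.
- **Clip 4:** The first press tripped its force stop at z 88.3 mm, on the bead, and the next push carried it home.
- **Case position:** The base corners seen by the two cameras disagreed by up to about 5 mm. I used the average, nudged by about 1 mm toward the panel's measured position.

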